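Set the gluing jig's stop, then hold a glass holder against its sprung fence

ROBOT

A 7-joint arm with a two-finger parallel gripper is mounted at the origin on the work surface; the furniture and walls round the work are solid. World frame = base frame: x ahead of the robot, y to its left, z up, the work surface at z = 0. Lengths are in mm, angles in rad, forces in N, time in s.
With the tool pointing down it reaches from about 425 to 875 mm from the base axis. Payload 9.9 kg.
Tool frame: the origin (TCP) lies at the very end of the fingers, on their centre line; the grasp point (between the pads) lies 19 mm behind it; z points along the fingers, y is the line along which they close (so a half turn about z gives the same grasp; the last joint's range is limited). The gripper opens to 85 mm and grips with 20 to 120 N. Pads are 22 mm wide; open, the fingers measure 114 mm over their backs; the gripper's body (76 mm by 85 mm) begins 54 mm behind the grasp point. The pads swing forward as they close: fully open they stand 13 mm farther back than shut.
Start: joints at [1.201, 0.576, 0.025, 1.437, -0.015, 1.129, -0.057], TCP at [190.304, -647.621, 231.289] pointing down, gripper open.
Joint ranges: [-2.76, 2.76], [-0.34, 2.15], [-1.52, 1.57], [0.19, 2.46], [-1.09, 4.23], [0.17, 1.99], [-2.82, 2.82]. Speed limits (rad/s): [2.22, 2.22, 3.01, 3.01, 3.14, 3.14, 3.14].

INTERFACE

Orientations are given as a unit quaternion [w, x, y, z].
In Python, from rig import readout, optics, close_job gives the robot as it stands. The module is installed in compiled form; this text tells all that it offers.
- The arm moves only by the shell command python3 -m pendant 'ROWS' [FORCE]. ROWS is JSON, one flat list of numbers, 5 for each row, row after row: the shift along the tool's x, y, z normalised to -1 to 1, where 1 is 0.2 m, then the turn about the tool's z normalised to -1 to 1, where 1 is 2 pi rad, then the opening, from 0 (shut) to 1 (fully open). In form: [dx, dy, dz, twist, hand, dx, dy, dz, twist, hand, ...]. A call has exactly 10 rows; each row is the pose to reach, as a shift and turn from the pose commanded when the call began, along the tool's axes at that moment, turning the shorter way round; what a row does not reach only later rows make up. A row lasts 1/8 s, in which the tool goes at most 62.5 mm and 10.7 degrees, less where a joint would pass 70% of its speed; a pose out of reach is approached as far as the arm can. A call with a number of a shift or a turn outside -1 to 1 is refused whole. A call with a gripper value outside its range is refused whole. The fingers move at their own pace and stop on an object; FORCE is the grip in N (left out, the last holds). Time passes only in rows, so rows that repeat a pose let the fingers close, or fill a call up. It gives the time, the measured TCP pose, the force, the opening and the grip force at its end, in the units of the state.
- readout.read_state(): the state, without advancing time (a new reading comes with each control period).
- optics.grab_frame(name): name is "scene" or "top" or "wrist"; returns a dict with "img" (420x560x3 uint8, red, green, blue), "camera_matrix" (3x3 intrinsics, pixels), "extrinsics" (4x4, takes a point from camera to world coordinates). Camera axes: x right, y down, z forward; pixel columns grow to the right and rows downward; lengths in mm; the calibration is good to about 2 mm. The wrist camera is an equidistant fisheye: a pixel r from the principal point sees the ray r / f radians off the axis. A picture is of the moment at which its call begins. There is no depth.
- close_job(): hands the job in; it is judged then, once.
The state is a dict: "clock": time; "joint_positions": joint angles; "dq": joint speeds; "effort": joint torques, N m; "tcp_pos": TCP position; "orientation": TCP orientation; "force": force on the tool from outside, world axes, zero at the start; "wrist_torque": the same for the moment, N m; "width": opening from 0.0 (shut) to 1.0 (fully open); "grip_force": force on a finger pad.
Only numpy, scipy, OpenCV 4.12 (cv2) and the standard library are available. Lean on these libraries where they do the work, as an engineer would, in place of code of your own. Each camera call takes 0.05 s, during which the arm holds its last target. There are 200 camera calls.

TASK

First turn the black knob of the gluing jig, in a few small turns, until the side stop's pointer is in line with the tooth of the small clip on the scale. Then set the square glass tea-light holder upright on the jig's bed, any flat side square against the fence and the next side touching the side stop without shifting it, and press it gently and steadily straight into the sprung fence with about 10 N (the fence's tongue then stands midway between the two ribs on the rail; never run the fence to the end of its travel). Finish while still holding it pressed there, as a third hand for a colleague who glues its fittings on, and leave the glue bottle, frit jar and scoop where they are.

Things in the scene. Friction and masses are not known exactly. Their poses are not given: they have to be found in the camera images.
- jig: Gluing jig fixed to the table: plywood bed 180 (x) x 300 (y) x 14 mm. Origin: centre of its underside; x runs across the bed towards the fence and back rail (away from the robot), y along the fence to the left, z up. Back rail at x 76 to 102 mm, 46 mm above the bed. Grey gear housing under the knob: x -26 to 26, y 92 to 142 mm, 24 mm above the bed.
- bed (a point): Centre of the bed's top face, 14 mm above the jig's origin; axes as the jig's.
- fence (a joint): Travel of the sprung fence in m, 0 at rest, growing as it is pushed along the jig's +x; it ends at a hard stop at 0.020. Spring of 1 N per mm, so 0.010 means 10 N. The tip of the tongue on its top passes the first rib of the rail at about 0.005 and reaches the second at about 0.015.
- fence_face (a point): Middle of the fence's working face, which looks along the jig's -x; moves with the fence. The fence is an aluminium bar 12 mm thick, 180 mm long along y, from 1 to 46 mm above the bed. At rest its face is at x = 42 mm, y = -35 mm in the jig's frame.
- stop_face (a point): Middle of the side stop's working face, which looks along the jig's -y; 8 mm above the bed. The stop is an aluminium block 50 (x, +-25 mm about this point) x 20 (y, all on the +y side of this point) mm, 0.5 to 16.5 mm above the bed, centred at x = -10 mm in the jig's frame. The knob drives it along y through a rack; it yields only to more than about 10 N.
- pointer_tip (a point): Tip of the side stop's steel pointer, which reaches from the stop towards the front of the bed, over the scale; moves with the stop (10 mm to +y and 62 mm to -x of the stop's face point).
- mark_tip (a point): Tip of the tooth of the small dark steel clip (14 mm wide) on the bed's front edge, the mark to which the pointer is set: same y as the pointer tip when set. The clip is fixed to the jig for the run; axes as the jig's.
- knob (a joint): Angle of the knob in rad, growing anticlockwise seen from above, -0.2 to 3.3. Each rad moves the side stop and its pointer 15 mm along the jig's -y (away from the knob). It stays where it is left; it takes about 0.15 N m to turn.
- knob_grip (a point): On the knob's vertical axis at grip height, 62 mm above the table (jig x = 0, y = 117 mm); turns with the knob. The black grip is a bar 40 mm long (this point's x) x 13 mm wide (its y), from 47 to 73 mm above the table, on a disc of 42 mm diameter. Its x is the jig's x when the knob is at 0.
- holder: Loose square pressed-glass tea-light holder 64 x 64 x 46 mm with a round well, about 0.2 kg; its rim dips at one side, but all four sides are flat and any of them will do. Origin: centre of its underside, x and y square to its sides.
- glue: Bystander: glue bottle with a yellow nib, 36 mm diameter, 122 mm high; origin under its centre. Leave it.
- frit: Bystander: small open glass jar, 41 mm diameter, 38 mm high; origin under its centre. Leave it.
- scoop: Bystander: small scoop with a blue handle, 27 x 117 x 9 mm, lying flat; origin under its centre. Leave it.
Mind the look-alikes: they are no part of the job. Leave any pink or yellow look-alike of the holder alone.

How it is judged (in metres and radians):
On the way, in this order (a step that is already met when the one before it is completed fails the run):
1. the pointer has been set to the clip's tooth, with the glass holder not yet on the fence (y of pointer_tip in the frame of mark_tip between -0.0025 and 0.0025 m and contact force between holder and fence below 0.5 N), for 0.3 s.
2. the holder stands in the corner and is pressed steadily into the fence with 5 to 15 N (contact force between holder and fence between 5 and 15 N and contact force between the fingers and holder above 2 N and y of holder in the frame of stop_face between -0.0355 and -0.029 m and z of holder in the frame of bed between -0.003 and 0.004 m and angle between holder's own z axis and vertical below 0.08 rad and linear speed of holder below 0.01 m/s and (angle between the x axis of holder and the x axis of jig, either way round below 0.08 rad or angle between the x axis of holder and the y axis of jig, either way round below 0.08 rad) and y of pointer_tip in the frame of mark_tip between -0.0025 and 0.0025 m), for 0.5 s.
At the end, for the whole second after the job is handed in: The robot still holds the glass holder, upright and at rest on the bed, square to the jig within 0.08 rad, its side within 3 mm of the side stop's face, pressed into the fence with 5 to 15 N; the pointer is still within 2.5 mm of the clip's tooth (all of step 2); the arm keeps its last pose, push and grip.
It fails at once if the fence was run to the end of its travel (value of joint fence above 0.0195 m).
It fails at once if the glass was pressed into the fence with more than 25 N (contact force between holder and fence above 25 N).
It fails at once if the glue was disturbed (distance of glue from where it was at the start of the episode above 0.03 m).
It fails at once if the frit was disturbed (distance of frit from where it was at the start of the episode above 0.03 m).
It fails at once if the scoop was disturbed (distance of scoop from where it was at the start of the episode above 0.03 m).
It also fails if it takes over 72 s, if anything falls off the work surface, if the arm or the gripper's body presses on something with over 40 N, if the wrist force passes 120 N, or if a joint passes its speed limit or range.

## Working session

There is one attempt and no reset: what is moved stays moved. The work goes in short steps, Python scripts to look and compute and a shell command to move; the robot and the scene stay as the last step left them, time stands still between calls to the robot, and variables do not carry over. Pictures are saved under pics/ and viewed, at most 10 in all, crops included, and the job is handed in when it is done.

```bash
mkdir -p pics; cat > h.py <<'E'
import numpy as np, cv2
from rig import readout, optics
def snap(n,f):
    d=optics.grab_frame(n); cv2.imwrite(f'pics/{f}.png',cv2.cvtColor(d['img'],cv2.COLOR_RGB2BGR))
    np.savez(f'pics/{f}.npz',K=d['camera_matrix'],T=d['extrinsics']); return d
def at(f,u,v,z,fish=False):
    d=np.load(f'pics/{f}.npz');K,T=d['K'],d['T']
    x=(u-K[0,2])/K[0,0];y=(v-K[1,2])/K[1,1]
    if fish:
        r=np.hypot(x,y);s=np.sin(r)/max(r,1e-9);ray=np.array([x*s,y*s,np.cos(r)])
    else: ray=np.array([x,y,1.])
    w=T[:3,:3]@ray;o=T[:3,3];return o+w*(z-o[2])/w[2]
def crop(f,u0,v0,u1,v1,k,g):
    i=cv2.imread(f'pics/{f}.png')[v0:v1,u0:u1];cv2.imwrite(f'pics/{g}.png',cv2.resize(i,None,fx=k,fy=k,interpolation=cv2.INTER_CUBIC))
E
python3 -c "
from h import *
a=snap('scene','s0');b=snap('top','t0')
for d in(a,b):print(d['camera_matrix'],d['extrinsics'].round(3))
s=readout.read_state();print(s)
"
```

```text
[[444.72260499   0.         274.10673711]
 [  0.         444.72260499 203.75677061]
 [  0.           0.           1.        ]] [[-5.80000e-01 -5.56000e-01  5.95000e-01 -2.32389e+02]
 [-8.14000e-01  3.77000e-01 -4.42000e-01  4.88552e+02]
 [ 2.10000e-02 -7.41000e-01 -6.71000e-01  8.87757e+02]
 [ 0.00000e+00  0.00000e+00  0.00000e+00  1.00000e+00]]
[[537.43622836   0.         278.89873741]
 [  0.         537.43622836 209.8649918 ]
 [  0.           0.           1.        ]] [[-7.200000e-02 -9.700000e-01  2.300000e-01  8.636400e+01]
 [-9.970000e-01  7.200000e-02 -1.100000e-02 -4.122900e+01]
 [-6.000000e-03 -2.310000e-01 -9.730000e-01  1.800351e+03]
 [ 0.000000e+00  0.000000e+00  0.000000e+00  1.000000e+00]]
{'clock': 0.1, 'joint_positions': array([ 1.20123121,  0.57642193,  0.02488735,  1.43779407, -0.01501645,
        1.12899832, -0.0564765 ]), 'dq': array([ 0.00060664, -0.00234814, -0.00043069, -0.00244864,  0.00038479,
        0.00122572,  0.00069696]), 'effort': array([ 6.49960668e-03, -7.67302465e+01,  2.25793988e+00, -2.86602241e+01,
        1.58055034e-02,  8.75784812e-03,  1.22050849e-05]), 'tcp_pos': array([ 190.15808394, -647.25599902,  230.55789983]), 'orientation': array([-7.04205616e-04,  9.89808261e-01,  1.42404675e-01, -1.41266162e-04]), 'force': array([-0.85761521,  0.25026691, -0.32312328]), 'wrist_torque': array([ 0.01839645, -0.02372169, -0.02419277]), 'grip_force': 0.0, 'width': 0.9959492255519283}
```

View pics/t0.png

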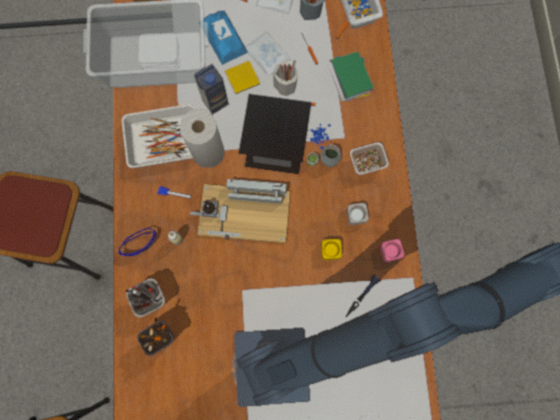

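View pics/s0.png

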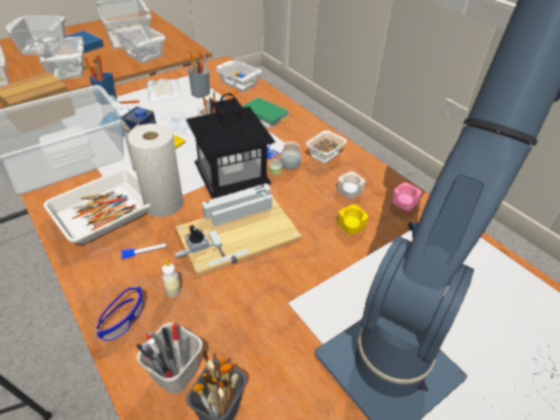

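The top view shows the jig around (243,213), the clear holder at (357,213), yellow and pink look-alikes at (332,248) and (392,250), and the knob at (209,207). I'll enlarge the jig and the holder.

```bash
python3 -c "
from h import *
crop('t0',190,170,300,250,7,'t0j'); crop('t0',335,195,380,230,16,'t0h')
for u,v,z in[(357,213,46),(209,207,73),(203,185,14),(290,190,14),(287,241,14),(198,234,14)]:print(u,v,at('t0',u,v,z).round(0))"
```

```text
357 213 [ 472. -321.   46.]
209 207 [522. 169.  73.]
203 185 [617. 193.  14.]
290 190 [ 577. -105.   14.]
287 241 [400. -81.  14.]
198 234 [446. 217.  14.]
```

View pics/t0j.png

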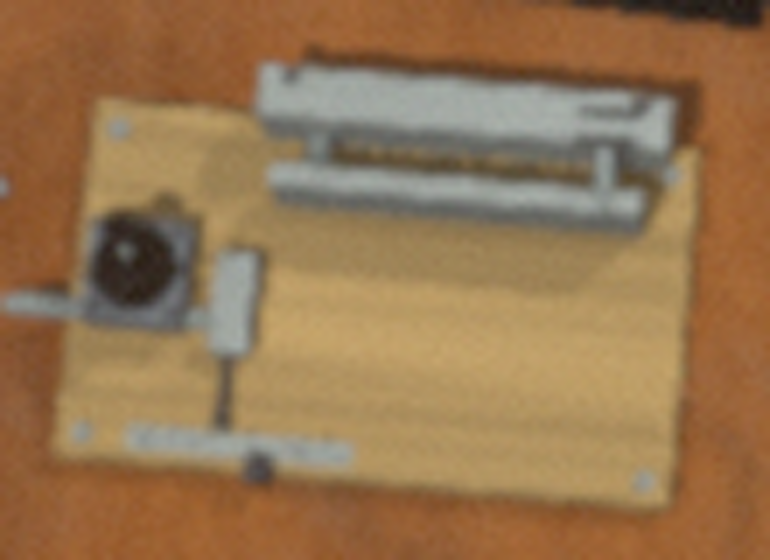

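View pics/t0h.png

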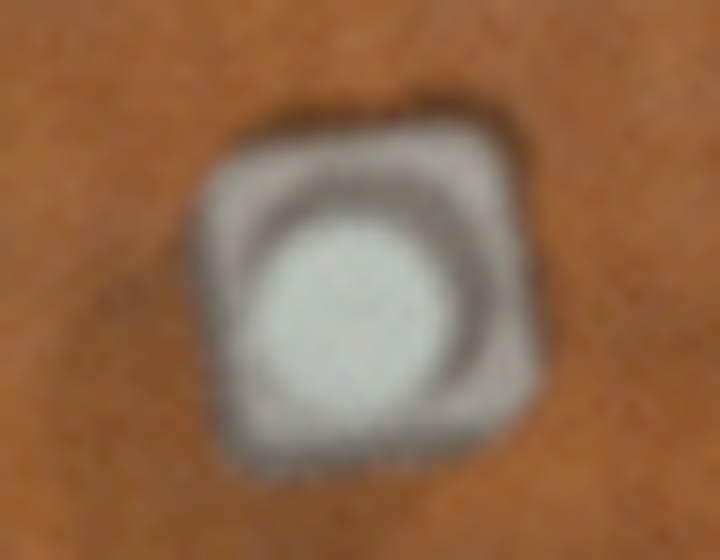

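```bash
cat >> h.py <<'E'
def fit(local,world):
    L=np.array(local)[:,:2];W=np.array(world)[:,:2];l=L-L.mean(0);w=W-W.mean(0)
    th=np.arctan2((l[:,0]*w[:,1]-l[:,1]*w[:,0]).sum(),(l*w).sum());c,s=np.cos(th),np.sin(th)
    t=W.mean(0)-np.array([[c,-s],[s,c]])@L.mean(0)
    return t,th,(W-(L@np.array([[c,s],[-s,c]])+t))
def tool():
    s=readout.read_state();q=s['orientation'];w,x,y,z=q
    return s['tcp_pos'],np.arctan2(2*(x*y+w*z),w*w+x*x-y*y-z*z),s
def go(x,y,z,yaw=None):
    p,a,_=tool();d=np.array([x,y])-p[:2];c,s=np.cos(a),np.sin(a)
    t=0 if yaw is None else -((yaw-a+np.pi)%(2*np.pi)-np.pi)/(2*np.pi)
    print('rows',(np.array([c*d[0]+s*d[1],s*d[0]-c*d[1],p[2]-z])/200).round(4),'twist',round(t,4))
E
python3 -c "
from h import *
px=[(97,97),(697,150),(670,510),(55,455)]
W=[at('t0',190+(u+.5)/7-.5,170+(v+.5)/7-.5,14) for u,v in px]
print(fit([(90,150),(90,-150),(-90,-150),(-90,150)],W))
px=[(200,165),(505,125),(548,380),(235,460)]
H=[at('t0',335+u/16-.5,195+v/16-.5,40) for u,v in px];print(H)
print(fit([(32,32),(32,-32),(-32,-32),(-32,32)],H))
print(tool()[:2])
"
```

```text
(array([508.63389003,  58.49270643]), np.float64(-0.16097501350940407), array([[ 0.68647121, -0.40433836],
       [-0.21923187,  2.15302944],
       [-0.51970844,  0.03810546],
       [ 0.0524691 , -1.78679654]]))
[array([ 503.58363696, -291.74788888,   40.        ]), array([ 507.48602231, -356.72997093,   40.        ]), array([ 452.05724221, -359.66265732,   40.        ]), array([ 439.84604084, -292.58970042,   40.        ])]
(array([ 475.74323558, -325.18255439]), np.float64(0.07900079986018185), array([[-1.53439573, -0.99092519],
       [-2.68280397, -2.17261944],
       [ 5.68880374, -0.05451224],
       [-1.47160404,  3.21805686]]))
(array([ 190.15808394, -647.25599902,  230.55789983]), np.float64(0.28578098506962774))
```

```bash
python3 -m pendant '[0.1,-0.06,0,0,1, 0.25,-0.15,0,0,1, 0.45,-0.28,0,0,1, 0.65,-0.4,0,0,1, 0.85,-0.52,0,0,1, 0.95,-0.59,0,0,1, 0.98,-0.61,0,0,1, 0.98,-0.61,0,0,1, 0.98,-0.61,0,0,1, 0.98,-0.61,0,0,1]' 40
python3 -m pendant '[0.1,-0.06,0,0,1, 0.25,-0.15,0,0,1, 0.45,-0.26,0,0,1, 0.6,-0.36,0,0,1, 0.7,-0.45,0,0,1, 0.75,-0.5,0,0,1, 0.8,-0.53,0,0,1, 0.8,-0.53,0,0,1, 0.8,-0.53,0,0,1, 0.8,-0.53,0,0,1]'
python3 -c "
from h import *
d=snap('wrist','w1');print(d['camera_matrix'],d['extrinsics'].round(2));print(tool()[:2]);go(500,80,230,-.16)"
```

```text
clock: 1.35
tcp_pos: [343.0, -476.2, 231.2]
orientation: [0.0, 0.99, 0.141, -0.0]
force: [0.3, -0.7, -0.0]
width: 0.997
grip_force: 0.0
clock: 2.6
tcp_pos: [467.0, -329.4, 231.3]
orientation: [0.0, 0.99, 0.142, -0.0]
force: [0.2, -0.1, -0.1]
width: 1.0
grip_force: 0.0
[[325.1922621    0.         277.88415787]
 [  0.         325.1922621  208.43956989]
 [  0.           0.           1.        ]] [[ 2.8000e-01 -9.3000e-01 -2.5000e-01  5.3055e+02]
 [-9.6000e-01 -2.7000e-01 -8.0000e-02 -3.1216e+02]
 [ 0.0000e+00  2.6000e-01 -9.6000e-01  3.7383e+02]
 [ 0.0000e+00  0.0000e+00  0.0000e+00  1.0000e+00]]
(array([ 467.12845887, -329.1830364 ,  231.28320436]), np.float64(0.2846868077004544))
rows [ 0.7324 -1.9174  0.0064] twist 0.0708
```

View pics/w1.png

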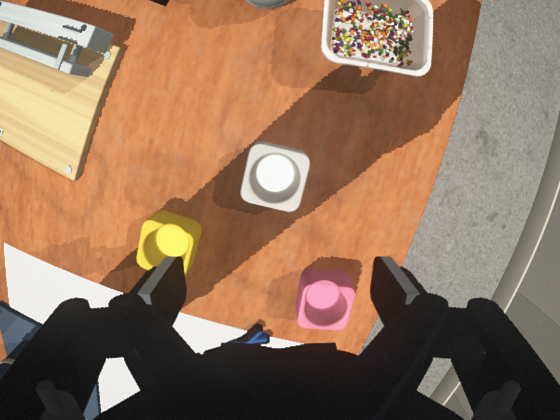

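The wrist view shows the clear holder with corners near (251,142), (311,150), (301,213), (240,203).

```bash
python3 -c "
from h import *
H=[at('w1',u,v,44,True) for u,v in[(251,142),(311,150),(301,213),(240,203)]];print(np.array(H).round(0))
print(fit([(32,32),(32,-32),(-32,-32),(-32,32)],H))
for u,v in [(76,181),(126,47)]:print(at('w1',u,v,14,True))
crop('w1',215,120,335,235,5,'w1h')"
```

```text
[[ 503. -292.   44.]
 [ 513. -353.   44.]
 [ 446. -363.   44.]
 [ 439. -298.   44.]]
(array([ 475.1646017 , -326.49865055]), np.float64(0.12524963180823948), array([[ 0.41389804, -1.52190369],
       [ 1.68368609,  1.30020393],
       [-1.29544491, -0.52533533],
       [-0.80213922,  0.74703509]]))
[398.54663761 -80.02927333  14.        ]
[ 574.98723551 -113.85600846   14.        ]
```

```bash
python3 -m pendant '[0.03,-0.1,0,0,1, 0.1,-0.25,0,0.01,1, 0.17,-0.45,0,0.02,1, 0.25,-0.65,0,0.03,1, 0.32,-0.85,0,0.05,1, 0.37,-0.95,0,0.07,1, 0.37,-0.96,0,0.071,1, 0.37,-0.96,0,0.071,1, 0.37,-0.96,0,0.071,1, 0.37,-0.96,0,0.071,1]'
python3 -c "
from h import *
print(tool()[:2]);go(500,100,230,-.16)"
```

```text
clock: 3.9
tcp_pos: [484.3, -124.3, 231.3]
orientation: [0.0, 0.997, -0.08, -0.0]
force: [0.2, -0.3, 0.9]
width: 1.0
grip_force: 0.0
(array([ 484.26262756, -124.33348838,  231.2519966 ]), np.float64(-0.1611738425732337))
rows [-0.1023 -1.1198  0.0063] twist -0.0002
```

```bash
python3 -m pendant '[-0.02,-0.1,0,0,1, -0.04,-0.25,0,0,1, -0.06,-0.45,0,0,1, -0.08,-0.65,0,0,1, -0.09,-0.85,0,0,1, -0.1,-0.96,0,0,1, -0.1,-1,0,0,1, -0.1,-1,0,0,1, -0.1,-1,0,0,1, -0.1,-1,0,0,1]'
python3 -c "
from h import *
d=snap('wrist','w2');print(tool()[:2]);crop('w2',80,100,480,400,2,'w2c')"
```

```text
clock: 5.15
tcp_pos: [496.6, 76.1, 231.4]
orientation: [0.0, 0.997, -0.081, 0.0]
force: [-1.1, -0.7, 0.9]
width: 0.997
grip_force: 0.0
(array([496.64063713,  76.32884252, 231.34946403]), np.float64(-0.16163747018441865))
```

View pics/w2.png

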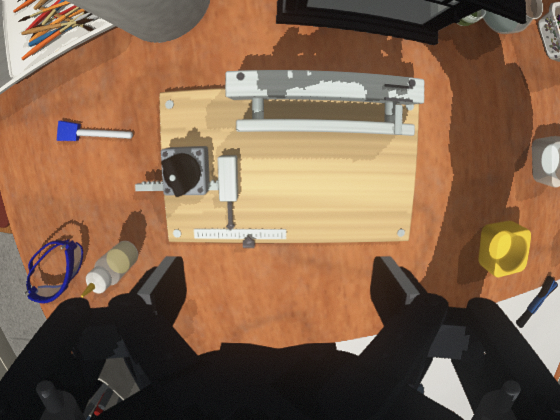

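The jig is clear here: knob near (182,172), pointer tip near (231,228), clip near (249,241). I'll enlarge that part.

```bash
python3 -c "
from h import *
crop('w2',130,135,290,255,5,'w2k')
for p in[(160,92),(421,88),(407,242),(167,241)]:print(at('w2',*p,14,True).round(1))
print(fit([(90,150),(90,-150),(-90,-150),(-90,150)],[at('w2',*p,14,True) for p in [(160,92),(421,88),(407,242),(167,241)]]))"
```

```text
[622.  189.2  14. ]
[ 581.3 -108.2   14. ]
[395.8 -73.5  14. ]
[446.1 220.8  14. ]
(array([511.29623817,  57.06937145]), np.float64(-0.1604495191020969), array([[-2.09528077, -1.54664475],
       [ 5.07805457, -2.84958223],
       [-2.6905107 ,  3.09332953],
       [-0.2922631 ,  1.30289745]]))
```

View pics/w2k.png

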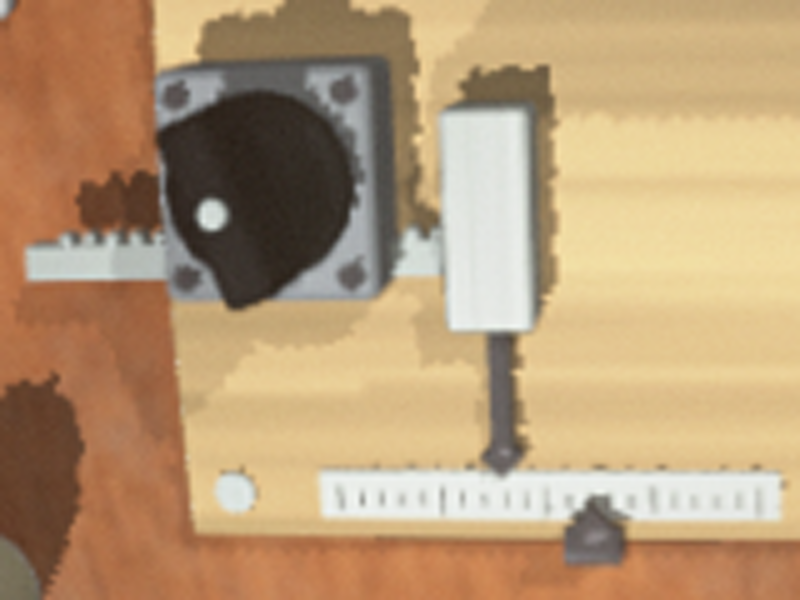

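```bash
cat >> h.py <<'E'
J=np.array([510,58.]);TH=-0.1605
def jig(w):
    c,s=np.cos(TH),np.sin(TH);d=np.array(w)[:2]-J;return np.array([c*d[0]+s*d[1],-s*d[0]+c*d[1]])
def wor(x,y):
    c,s=np.cos(TH),np.sin(TH);return J+[c*x-s*y,s*x+c*y]
E
python3 -c "
from h import *
f=lambda u,v,z,k=5,u0=130,v0=135:jig(at('w2',u0+(u+.5)/k-.5,v0+(v+.5)/k-.5,z,True)).round(1)
print('tip',f(502,474,20),f(502,474,16),'tooth',f(598,498,16),f(598,498,20))
print('dot',f(211,214,73),'disc',f(262,195,45))
for p in[(160,135),(200,122),(228,308),(268,295),(180,128),(247,302)]:print(p,f(*p,73))
print('stop',f(528,105,30.5),f(535,330,30.5),f(440,105,30.5))
for p in [(160,92),(421,88),(407,242),(167,241)]:print(jig(at('w2',*p,14,True)))
print(wor(0,117));go(*wor(0,117),130,TH+.37)"
```

```text
tip [-71.2  69.3] [-72.5  69.9] tooth [-78.4  47.4] [-77.   47.1]
dot [ -0.2 116.8] disc [ -1.1 114.6]
(160, 135) [ 15.6 126.4]
(200, 122) [ 17.9 117.9]
(228, 308) [-19.  114.6]
(268, 295) [-16.5 106.1]
(180, 128) [ 16.8 122.1]
(247, 302) [-17.8 110.6]
stop [15. 59.] [-34.3  58.9] [15.4 78.1]
[ 89.59955234 147.43141251]
[  96.90406146 -152.70839496]
[ -91.71440554 -148.09245943]
[-89.0759935 150.5233879]
[528.69798064 173.4962576 ]
rows [ 0.08   -0.5053  0.5067] twist -0.0591
```

```bash
python3 -c "
from h import *
print('glue base',at('w2',122,258,10,True),'cap',at('w2',90,290,122,True),at('t0',174,240,0),wor(0,117));print(tool()[2]['joint_positions'].round(2));go(*wor(0,117),130,TH+.325)"
```

```text
glue base [430.15288072 294.74937898  10.        ] cap [440.68473315 275.27778665 122.        ] [433.78544411 301.48128595   0.        ] [528.69798064 173.4962576 ]
[-0.21  0.32 -0.04  1.88  0.02  0.94 -2.  ]
rows [ 0.08   -0.5053  0.5067] twist -0.0519
```

```bash
python3 -m pendant '[0.01,-0.1,0,-0.01,0.6, 0.03,-0.2,0.05,-0.02,0.6, 0.05,-0.3,0.15,-0.035,0.6, 0.07,-0.4,0.25,-0.05,0.6, 0.08,-0.48,0.38,-0.052,0.6, 0.08,-0.505,0.48,-0.052,0.6, 0.08,-0.505,0.51,-0.052,0.6, 0.08,-0.505,0.51,-0.052,0.6, 0.08,-0.505,0.51,-0.052,0.6, 0.08,-0.505,0.51,-0.052,0.6]'
python3 -c "
from h import *
snap('wrist','w3');print(tool()[:2]);go(*wor(0,117),52,TH+.325)"
```

```text
clock: 6.45
tcp_pos: [529.0, 174.3, 130.1]
orientation: [-0.0, 0.997, 0.083, 0.001]
force: [0.3, 0.3, -0.1]
width: 0.603
grip_force: 0.0
(array([528.90669195, 174.24524902, 129.98115986]), np.float64(0.16617253022093983))
rows [-0.0016  0.0035  0.3899] twist 0.0003
```

View pics/w3.png

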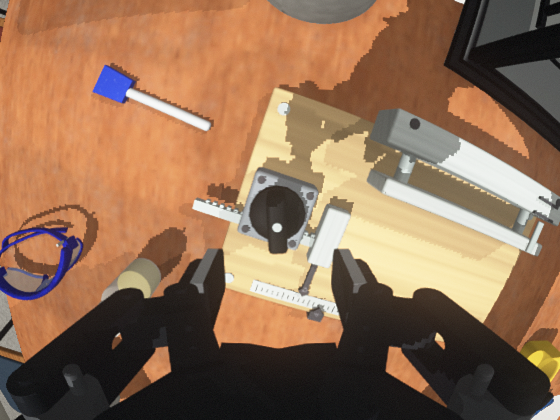

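The knob bar lies vertical in the image (dot at (277,228)), aligned with the fingers. I'll go down and grip.

```bash
python3 -m pendant '[0,0.003,0.08,0,0.6, 0,0.003,0.2,0,0.6, 0,0.003,0.3,0,0.6, 0,0.003,0.36,0,0.6, 0,0.003,0.39,0,0.6, 0,0.003,0.39,0,0.1, 0,0.003,0.39,0,0, 0,0.003,0.39,0,0, 0,0.003,0.39,0,0, 0,0.003,0.39,0,0]' 35
python3 -c "
from h import *
print(tool())"
```

```text
clock: 7.75
tcp_pos: [529.0, 174.9, 52.0]
orientation: [-0.001, 0.996, 0.084, 0.001]
force: [-2.6, 4.6, 5.4]
width: 0.145
grip_force: 38.2
(array([528.97095972, 174.92707106,  52.00163889]), np.float64(0.16738650463660934), {'clock': 7.75, 'joint_positions': array([-0.32853004,  0.62518927, -0.11329967,  1.94458432,  0.12015206,
        0.57643825, -1.92470962]), 'dq': array([ 0.00118514, -0.00149501,  0.00017289,  0.00157948, -0.00054027,
        0.00132496, -0.00128471]), 'effort': array([  3.1233374 , -65.69179058,   3.16082597, -15.80367565,
         0.91200767,   0.27205721,  -0.09570359]), 'tcp_pos': array([528.97095972, 174.92707106,  52.00163889]), 'orientation': array([-6.81152343e-04,  9.96499266e-01,  8.35959958e-02,  6.76919465e-04]), 'force': array([-2.57915867,  4.64350313,  5.43793206]), 'wrist_torque': array([1.0180307 , 0.37354055, 0.07259856]), 'grip_force': 38.232677578926086, 'width': 0.14467276343453403})
```

Gripped (12–13 mm). Turn about 1.0 rad anticlockwise, then look.

```bash
python3 -m pendant '[0,0,0,-0.01,0, 0,0,0,-0.03,0, 0,0,0,-0.05,0, 0,0,0,-0.07,0, 0,0,0,-0.09,0, 0,0,0,-0.11,0, 0,0,0,-0.13,0, 0,0,0,-0.15,0, 0,0,0,-0.16,0, 0,0,0,-0.16,0]'
python3 -c "
from h import *
snap('wrist','w4');print(tool()[:2]);crop('w4',180,40,480,340,2,'w4c')"
```

```text
clock: 9.0
tcp_pos: [529.0, 175.2, 52.0]
orientation: [-0.001, 0.833, 0.554, 0.001]
force: [-2.6, 4.9, 6.6]
width: 0.144
grip_force: 38.4
(array([528.95455149, 175.14103022,  52.02893757]), np.float64(1.172834925231165))
```

View pics/w4.png

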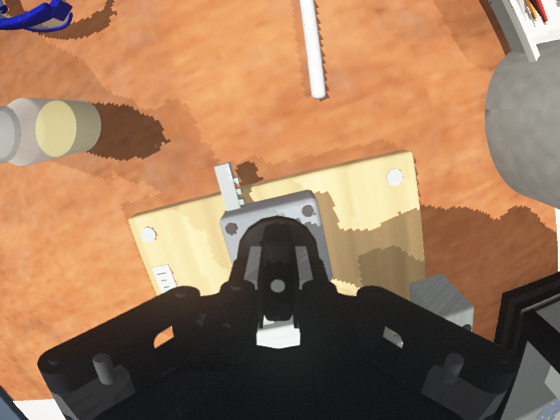

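```bash
python3 -m pendant '[0,0,0,-0.01,0, 0,0,0,-0.025,0, 0,0,0,-0.04,0, 0,0,0,-0.055,0, 0,0,0,-0.066,0, 0,0,0,-0.074,0, 0,0,0,-0.074,0, 0,0,0,-0.074,0, 0,0,0,-0.074,0.6, 0,0,0,-0.074,0.6]'
python3 -c "
from h import *
print(tool()[:2])"
python3 -m pendant '[0,0,0,0,0.6, 0,0,-0.02,0,0.6, 0,0,-0.1,0,0.6, 0,0,-0.2,0,0.6, 0,0,-0.3,0,0.6, 0,0,-0.45,0,0.6, 0,0,-0.6,0,0.6, 0,0,-0.75,0.02,0.6, 0,0,-0.87,0.04,0.6, 0,0,-0.9,0.06,0.6]'
python3 -c "
from h import *
print(tool()[:2]);go(496.6,76.2,231.3,-.161)"
```

```text
clock: 10.3
tcp_pos: [528.7, 172.8, 51.1]
orientation: [0.0, 0.684, 0.73, -0.0]
force: [0.4, 0.6, 0.4]
width: 0.558
grip_force: 0.0
(array([528.74223129, 172.79907803,  51.14079464]), np.float64(1.6357909779109934))
clock: 11.55
tcp_pos: [529.1, 174.4, 234.3]
orientation: [0.0, 0.809, 0.587, 0.002]
force: [0.8, 0.0, -0.1]
width: 0.595
grip_force: 0.0
(array([529.10938766, 174.35116041, 234.3036047 ]), np.float64(1.2558252936158465))
rows [-0.517  -0.0025  0.015 ] twist 0.2255
```

```bash
python3 -m pendant '[-0.05,0,0,0.025,1, -0.12,0,0,0.05,1, -0.2,0,0,0.077,1, -0.3,0,0,0.104,1, -0.38,0,0.015,0.131,1, -0.45,-0.002,0.015,0.158,1, -0.5,-0.002,0.015,0.185,1, -0.517,-0.002,0.015,0.21,1, -0.517,-0.002,0.015,0.225,1, -0.517,-0.002,0.015,0.2255,1]'
python3 -c "
from h import *
i=snap('wrist','w5')['img'];print(tool()[:2])
g=lambda j:cv2.cvtColor(j[205:250,205:285],cv2.COLOR_RGB2GRAY)
a=g(i)
for r in range(20,43):print(r+205,' '.join('%3d'%v for v in a[r,22:58]))"
```

```text
clock: 12.8
tcp_pos: [496.5, 75.8, 229.3]
orientation: [-0.0, 0.997, -0.078, 0.0]
force: [0.3, 0.5, -0.3]
width: 0.999
grip_force: 0.0
(array([496.58408611,  75.8297437 , 229.11036545]), np.float64(-0.15479124595259897))
225 197 197 198 201 198 199 199 201 200 199 197 200 199 199 200 192 176 137  85  97 115 116 119 102  79  94 164 199 199 198 200 196 201 198 200 199
226 196 197 194 196 193 196 194 197 197 197 197 196 196 197 198 189 166 120  89 113 129 124 124 115  93  94 161 199 198 199 197 198 197 197 197 196
227 192 191 191 193 192 194 193 193 196 193 192 193 193 193 194 191 166 124  99 103 112 108 102 101 106 135 176 194 196 193 194 194 194 195 194 195
228 179 184 178 183 180 186 185 179 183 181 186 188 188 183 179 174 162 151 121 100  99  98 100 104 135 167 180 181 183 185 189 188 188 183 187 185
229 181 192 178 193 178 195 186 176 184 180 194 194 195 182 168 165 167 174 161 137 113 100 109 141 174 171 148 140 141 164 181 179 158 145 172 168
230 236 236 235 236 236 236 235 235 236 236 234 235 236 235 235 236 235 231 218 208 169 130 159 215 236 235 227 211 213 213 212 213 211 213
[... 1824 characters left out ...]
 171 169 172 169 171 149 102  96  95  94  96 105 108 101  99  96  97  84  92 137 157 160 157 157 155 158 157
244 133 127 128 127 128 124 129 131 132 130 132 132 135 132 121  96  98  97  99 101 106 104 100  97  98  97  82  92 120 132 131 129 130 129 131 130
245 130 129 127 127 126 127 128 128 127 127 128 130 130 130 122  98  97  98  95  96 100  98  97  99  96  96  83  98 126 133 136 131 127 125 129 128
246 136 138 135 130 131 138 133 134 130 131 129 129 129 132 124 107 113 112 109 102 105 107 106 106 100 101  91 104 133 141 144 142 130 132 139 133
247 145 144 141 136 139 141 141 141 132 129 132 133 133 131 125 117 131 131 124 117 118 128 132 121 113 116 110 115 139 151 149 143 137 142 141 140
```

```bash
python3 -c "
from h import *
for z in(17,21):print(jig(at('w5',248,231,z,True)),jig(at('w5',247.8,235,z,True)),jig(at('w5',247.6,241,z,True)))
p,a,s=tool();print(s['joint_positions'].round(2))
go(475.2,-326.5,230,.125)"
```

```text
[-73.48331329  48.01407532] [-78.41570728  48.36891001] [-85.89741133  48.79592813]
[-72.08939208  47.63020988] [-76.96619615  47.98104545] [-84.36357862  48.40325091]
[-0.08  0.33 -0.22  1.88  0.08  0.94 -2.06]
rows [ 0.2045  2.0041 -0.0044] twist -0.0445
```

Pointer tip (col 248.0) and tooth (col ~247.8) now agree within about 0.5 mm. On to the holder.

```bash
python3 -m pendant '[0.01,0.08,0,0,1, 0.02,0.25,0,-0.005,1, 0.04,0.45,0,-0.01,1, 0.06,0.65,0,-0.02,1, 0.08,0.8,0,-0.03,1, 0.09,0.93,0,-0.04,1, 0.1,1,0,-0.0445,1, 0.1,1,0,-0.0445,1, 0.1,1,0,-0.0445,1, 0.1,1,0,-0.0445,1]' 60
python3 -c "
from h import *
print(tool()[:2]);go(475.2,-326.5,120,.125)"
```

```text
clock: 14.1
tcp_pos: [485.1, -124.5, 228.4]
orientation: [-0.0, 0.998, 0.062, 0.0]
force: [-0.2, -1.0, -0.4]
width: 1.0
grip_force: 0.0
(array([ 485.08606457, -124.51946398,  228.36542646]), np.float64(0.12354203096519806))
rows [-0.1735  0.9961  0.5418] twist -0.0002
```

```bash
python3 -m pendant '[-0.02,0.08,0,0,1, -0.05,0.25,0,0,1, -0.08,0.45,0.05,0,1, -0.12,0.65,0.15,0,1, -0.15,0.83,0.3,0,1, -0.17,0.95,0.42,0,1, -0.174,0.996,0.52,0,1, -0.174,0.996,0.54,0,1, -0.174,0.996,0.54,0,1, -0.174,0.996,0.54,0,1]' 60
python3 -c "
from h import *
i=snap('wrist','w6');print(tool()[:2]);go(475.2,-326.5,18,.125)
a=cv2.imread('pics/w6.png')[100:400,80:480];b=cv2.resize(cv2.imread('pics/w1.png')[130:225,225:325],(400,380));c=cv2.resize(cv2.imread('pics/w5.png')[195:255,200:300],(400,220))
o=np.zeros((600,800,3),np.uint8);o[:300,:400]=a;o[:380,400:]=b;o[380:,400:]=c
o[300:600,:400]=cv2.resize(cv2.imread('pics/t0.png')[175:275,310:430],(400,300));cv2.imwrite('pics/comp.png',o)"
```

```text
clock: 15.35
tcp_pos: [475.4, -326.9, 121.3]
orientation: [0.0, 0.998, 0.062, 0.001]
force: [-0.3, 1.0, -0.7]
width: 0.997
grip_force: 0.0
(array([ 475.44304568, -326.92136594,  121.28767381]), np.float64(0.1232659025559326))
rows [-0.0009 -0.0022  0.5164] twist -0.0003
```

View pics/comp.png

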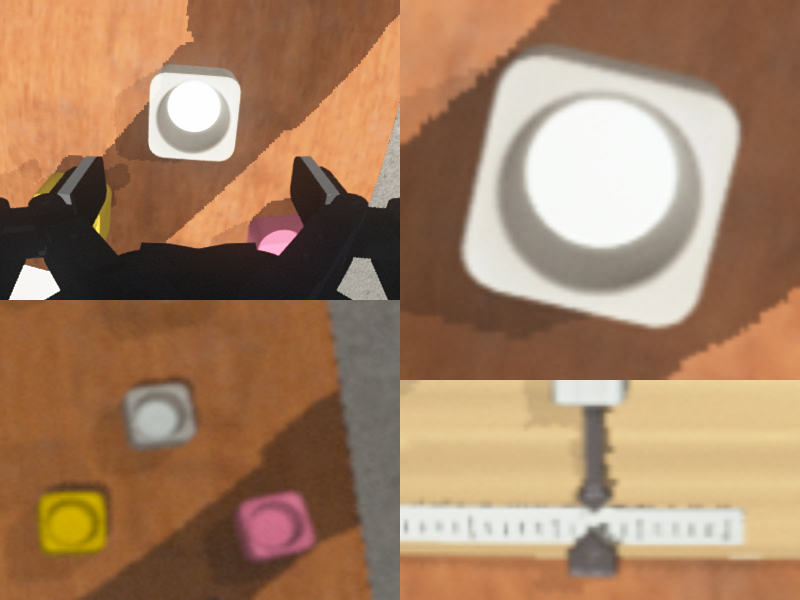

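The pointer stands over the tooth. The holder rim corners in w6 are about (232,167), (320,173), (316,261), (229,258), nearly square to the fingers.

```bash
python3 -c "
from h import *
H=[at('w6',u,v,45,True) for u,v in[(231,166),(320,172),(317,262),(228,259)]];t,th,r=fit([(32,32),(32,-32),(-32,-32),(-32,32)],H);print(t,th,r.round(1))
go(*t,19,th)"
```

```text
[ 475.61761078 -325.85407669] 0.07984728336608267 [[ 2.8 -1.1]
 [ 1.   1.9]
 [-1.6 -1.4]
 [-2.2  0.5]]
rows [ 0.0015 -0.0052  0.5114] twist 0.0069
```

```bash
python3 -m pendant '[0.001,-0.005,0.08,0.007,1, 0.001,-0.005,0.2,0.007,1, 0.001,-0.005,0.32,0.007,1, 0.001,-0.005,0.42,0.007,1, 0.001,-0.005,0.48,0.007,1, 0.001,-0.005,0.512,0.007,1, 0.001,-0.005,0.512,0.007,1, 0.001,-0.005,0.512,0.007,0.7, 0.001,-0.005,0.512,0.007,0.5, 0.001,-0.005,0.512,0.007,0.5]' 60
python3 -m pendant '[0,0,0,0,0.5, 0,0,0,0,0.5, 0,0,0,0,0.5, 0,0,-0.02,0,0.5, 0,0,-0.06,0,0.5, 0,0,-0.15,0,0.5, 0,0,-0.25,0,0.5, 0,0,-0.35,0,0.5, 0,0,-0.4,0,0.5, 0,0,-0.4,0,0.5]' 60
python3 -c "
from h import *
print(tool()[:2],wor(-8,0));go(*wor(-8,0),115,TH)"
```

```text
clock: 16.65
tcp_pos: [475.3, -326.4, 19.0]
orientation: [0.0, 0.999, 0.039, 0.001]
force: [-0.4, 0.6, 6.0]
width: 0.73
grip_force: 65.2
clock: 17.9
tcp_pos: [475.2, -326.4, 98.6]
orientation: [0.0, 0.999, 0.039, 0.001]
force: [-0.3, 0.3, -2.0]
width: 0.732
grip_force: 66.0
(array([ 475.19547897, -326.40759056,   98.56353909]), np.float64(0.07833534529745291)) [502.10281999  59.2784944 ]
rows [ 0.285  -1.912  -0.0822] twist 0.038
```

```bash
python3 -m pendant '[0.01,-0.06,-0.02,0,0.5, 0.03,-0.18,-0.05,0.005,0.5, 0.06,-0.34,-0.08,0.01,0.5, 0.09,-0.52,-0.08,0.018,0.5, 0.11,-0.68,-0.08,0.025,0.5, 0.13,-0.82,-0.08,0.032,0.5, 0.14,-0.92,-0.08,0.038,0.5, 0.14,-0.96,-0.08,0.038,0.5, 0.14,-0.96,-0.08,0.038,0.5, 0.14,-0.96,-0.08,0.038,0.5]' 60
python3 -c "
from h import *
print(tool()[:2]);go(*wor(-8,0),70,TH)"
```

```text
clock: 19.15
tcp_pos: [487.7, -133.5, 113.8]
orientation: [0.0, 0.997, -0.08, -0.0]
force: [-0.1, -0.3, -1.9]
width: 0.729
grip_force: 66.0
(array([ 487.67197573, -133.47149176,  113.817016  ]), np.float64(-0.16100732478184643))
rows [-0.0833 -0.9629  0.2191] twist -0.0001
```

```bash
python3 -m pendant '[-0.01,-0.06,0,0,0.5, -0.02,-0.18,0,0,0.5, -0.04,-0.34,0,0,0.5, -0.06,-0.52,0,0,0.5, -0.07,-0.68,0,0,0.5, -0.08,-0.82,0.05,0,0.5, -0.083,-0.92,0.12,0,0.5, -0.083,-0.963,0.18,0,0.5, -0.083,-0.963,0.22,0,0.5, -0.083,-0.963,0.22,0,0.5]' 60
python3 -c "
from h import *
snap('wrist','w7');p,a,s=tool();print(p,a,s['force'],jig(p));go(*wor(-8,0),36,TH)"
```

```text
clock: 20.4
tcp_pos: [501.7, 59.1, 69.4]
orientation: [0.0, 0.997, -0.081, -0.001]
force: [-0.6, -0.5, -2.1]
width: 0.728
grip_force: 65.9
[501.95002231  59.09846384  69.77646043] -0.16177538526346943 [ 0.05535938  0.25919539 -1.9289564 ] [-8.12206284 -0.20213559]
rows [ 0.0006 -0.001   0.1689] twist -0.0002
```

```bash
python3 -m pendant '[0,0,0.04,0,0.5, 0,0,0.08,0,0.5, 0,0,0.12,0,0.5, 0,0,0.15,0,0.5, 0,0,0.165,0,0.5, 0,0,0.17,0,0.5, 0,0,0.175,0,0.5, 0,0,0.178,0,0.5, 0,0,0.178,0,0.5, 0,0,0.178,0,0.5]' 60
python3 -c "
from h import *
p,a,s=tool();print(p,a,s['force'],jig(p))"
```

```text
clock: 21.7
tcp_pos: [502.2, 60.2, 34.4]
orientation: [-0.0, 0.997, -0.08, 0.0]
force: [0.6, -0.4, -1.6]
width: 0.727
grip_force: 66.0
[502.2006606   60.22680683  34.40040042] -0.16032496378310157 [ 0.56269906 -0.3672293  -1.60954026] [-8.05496841  0.95176032]
```

```bash
python3 -m pendant '[0,0,0.002,0,0.5, 0,0,0.004,0,0.5, 0,0,0.006,0,0.5, 0,0,0.007,0,0.5, 0,0,0.007,0,0.5, 0,-0.005,0.007,0,0.5, 0,-0.01,0.007,0,0.5, 0,-0.014,0.007,0,0.5, 0,-0.014,0.007,0,0.5, 0,-0.014,0.007,0,0.5]' 60
python3 -c "
from h import *
p,a,s=tool();print(p,a,s['force'],s['wrist_torque'],jig(p))"
```

```text
clock: 22.95
tcp_pos: [502.7, 63.0, 33.0]
orientation: [-0.0, 0.997, -0.08, 0.0]
force: [-0.5, -2.3, 2.0]
width: 0.726
grip_force: 66.6
[502.73707186  62.97432138  32.97538668] -0.16036681529373384 [-0.52767508 -2.30474836  1.99191689] [-0.40158137  0.05069659 -0.01110368] [-7.96453662  3.7496873 ]
```

```bash
python3 -m pendant '[0,-0.002,0,0,0.5, 0,-0.003,0,0,0.5, 0,-0.005,0,0,0.5, 0,-0.005,0,0,0.5, 0,-0.005,0,0,0.5, 0,-0.005,0,0,0.5, 0,-0.005,0,0,0.5, 0,-0.005,0,0,0.5, 0,-0.005,0,0,0.5, 0,-0.005,0,0,0.5]' 60
python3 -c "
from h import *
p,a,s=tool();print(p,a,s['force'],s['wrist_torque'],jig(p))"
```

```text
clock: 24.2
tcp_pos: [502.8, 63.8, 32.9]
orientation: [0.0, 0.997, -0.08, 0.0]
force: [-0.0, -3.8, 4.9]
width: 0.728
grip_force: 67.1
[502.78944316  63.84862159  32.94876328] -0.1603797974203205 [-0.00982594 -3.75232409  4.86405187] [-0.9051126   0.13403556 -0.03055875] [-8.05256191  4.62112011]
```

```bash
python3 -m pendant '[0,0,-0.002,0,0.5, 0,0,-0.003,0,0.5, 0,0,-0.003,0,0.5, 0,0,-0.003,0,0.5, 0,0,-0.003,0,0.5, 0,0,-0.003,0,0.5, 0,0,-0.003,0,0.5, 0,0,-0.003,0,0.5, 0,0,-0.003,0,0.5, 0,0,-0.003,0,0.5]' 60
python3 -c "
from h import *
p,a,s=tool();print(p,a,s['force'],s['wrist_torque'],jig(p))"
```

```text
clock: 25.45
tcp_pos: [502.8, 64.0, 33.5]
orientation: [-0.0, 0.997, -0.08, -0.0]
force: [-0.7, 0.2, -2.1]
width: 0.728
grip_force: 65.9
[502.75062833  63.96258073  33.51096395] -0.16030341971452763 [-0.73299555  0.1664301  -2.09261746] [-0.00687422 -0.00093812 -0.01489627] [-8.10908989  4.72741153]
```

```bash
python3 -m pendant '[0,-0.002,0,0,0.5, 0,-0.003,0,0,0.5, 0,-0.005,0,0,0.5, 0,-0.005,0,0,0.5, 0,-0.005,0,0,0.5, 0,-0.005,0,0,0.5, 0,-0.005,0,0,0.5, 0,-0.005,0,0,0.5, 0,-0.005,0,0,0.5, 0,-0.005,0,0,0.5]' 60
python3 -c "
from h import *
p,a,s=tool();print(p,a,s['force'],s['wrist_torque'],jig(p))"
```

```text
clock: 26.7
tcp_pos: [502.9, 64.9, 33.5]
orientation: [-0.0, 0.997, -0.08, -0.0]
force: [-0.5, -1.3, -2.6]
width: 0.731
grip_force: 65.9
[502.90056059  64.94765592  33.50750793] -0.16033982137531985 [-0.5004021  -1.32717653 -2.61155158] [-0.04322024 -0.01675597 -0.02700686] [-8.11851128  5.72378698]
```

```bash
python3 -m pendant '[0,-0.001,0,0,0.5, 0,-0.0025,0,0,0.5, 0,-0.0025,0,0,0.5, 0,-0.0025,0,0,0.5, 0,-0.0025,0,0,0.5, 0,-0.0025,0,0,0.5, 0,-0.0025,0,0,0.5, 0,-0.0025,0,0,0.5, 0,-0.0025,0,0,0.5, 0,-0.0025,0,0,0.5]' 60
python3 -c "
from h import *
p,a,s=tool();print(p,a,s['force'],s['wrist_torque'],jig(p))"
```

```text
clock: 27.95
tcp_pos: [503.0, 65.5, 33.5]
orientation: [-0.0, 0.997, -0.08, 0.0]
force: [-0.0, 1.1, -1.6]
width: 0.73
grip_force: 65.9
[503.00609531  65.45910599  33.51190344] -0.16027386020746814 [-0.04942248  1.06201326 -1.63512797] [0.0261155  0.03896684 0.04783285] [-8.09606869  6.24552934]
```

```bash
python3 -m pendant '[0,-0.001,0,0,0.5, 0,-0.003,0,0,0.5, 0,-0.004,0,0,0.5, 0,-0.004,0,0,0.5, 0,-0.004,0,0,0.5, 0,-0.004,0,0,0.5, 0,-0.004,0,0,0.5, 0,-0.004,0,0,0.5, 0,-0.004,0,0,0.5, 0,-0.004,0,0,0.5]' 60
python3 -c "
from h import *
p,a,s=tool();print(p,a,s['force'],s['wrist_torque'],jig(p))"
```

```text
clock: 29.2
tcp_pos: [503.1, 66.2, 33.5]
orientation: [0.0, 0.997, -0.08, -0.0]
force: [-0.3, -0.3, -1.4]
width: 0.729
grip_force: 65.9
[503.10821396  66.22772433  33.49827318] -0.160289306294151 [-0.2963855  -0.28007657 -1.4360329 ] [-0.0239076  -0.043788   -0.01975475] [-8.1180968   7.02058878]
```

```bash
python3 -m pendant '[0,-0.001,0,0,0.5, 0,-0.003,0,0,0.5, 0,-0.004,0,0,0.5, 0,-0.004,0,0,0.5, 0,-0.004,0,0,0.5, 0,-0.004,0,0,0.5, 0,-0.004,0,0,0.5, 0,-0.004,0,0,0.5, 0,-0.004,0,0,0.5, 0,-0.004,0,0,0.5]' 60
python3 -c "
from h import *
p,a,s=tool();print(p,a,s['force'],s['wrist_torque'],jig(p))"
```

```text
clock: 30.45
tcp_pos: [503.1, 66.6, 33.5]
orientation: [0.0, 0.997, -0.08, -0.0]
force: [-0.7, -5.7, -1.0]
width: 0.726
grip_force: 66.4
[503.13493282  66.56580026  33.5016296 ] -0.16077688739875898 [-0.67372507 -5.72392122 -1.02762401] [-1.13958505  0.12888194 -0.03281219] [-8.14574987  7.35858957]
```

Contact with the stop at jig y ≈ 7.3 (5.7 N). Ease off a little and advance towards the fence.

```bash
python3 -m pendant '[0,0.001,0,0,0.5, 0.005,0.002,0,0,0.5, 0.02,0.002,0,0,0.5, 0.035,0.002,0,0,0.5, 0.05,0.002,0,0,0.5, 0.065,0.002,0,0,0.5, 0.075,0.002,0,0,0.5, 0.08,0.002,0,0,0.5, 0.08,0.002,0,0,0.5, 0.08,0.002,0,0,0.5]' 60
python3 -c "
from h import *
p,a,s=tool();print(p,a,s['force'],s['wrist_torque'],jig(p))"
```

```text
clock: 31.7
tcp_pos: [519.1, 64.0, 33.5]
orientation: [0.0, 0.997, -0.08, 0.0]
force: [-2.9, -3.9, -2.8]
width: 0.731
grip_force: 66.0
[519.08929014  63.98108658  33.49058114] -0.1604646140220904 [-2.87981902 -3.85867321 -2.83155657] [-1.05378976  0.5167244   0.06279657] [8.01662183 7.35679049]
```

```bash
python3 -m pendant '[0,0.001,0,0,0.5, 0.004,0.001,0,0,0.5, 0.008,0.001,0,0,0.5, 0.012,0.001,0,0,0.5, 0.016,0.001,0,0,0.5, 0.02,0.001,0,0,0.5, 0.02,0.001,0,0,0.5, 0.02,0.001,0,0,0.5, 0.02,0.001,0,0,0.5, 0.02,0.001,0,0,0.5]' 60
python3 -c "
from h import *
p,a,s=tool();f=s['force'];c,n=np.cos(TH),np.sin(TH);print(p,a,f,c*f[0]+n*f[1],-n*f[0]+c*f[1],s['wrist_torque'],jig(p))"
```

```text
clock: 32.95
tcp_pos: [522.8, 63.4, 33.5]
orientation: [-0.0, 0.997, -0.08, -0.0]
force: [-4.2, -2.4, -0.5]
width: 0.728
grip_force: 66.3
[522.77312466  63.3838933   33.50158886] -0.16011424329901805 [-4.15426572 -2.38847705 -0.52651696] -3.719166204442388 -3.0216798326299683 [-0.53055591  0.95099606  0.0063139 ] [11.7485484   7.35599287]
```

```bash
python3 -m pendant '[0.002,0,0,0,0.5, 0.006,0,0,0,0.5, 0.01,0,0,0,0.5, 0.014,0,0,0,0.5, 0.018,0,0,0,0.5, 0.022,0,0,0,0.5, 0.026,0,0,0,0.5, 0.028,0,0,0,0.5, 0.028,0,0,0,0.5, 0.028,0,0,0,0.5]' 60
python3 -c "
from h import *
c,n=np.cos(TH),np.sin(TH)
for k in range(3):
  snap('wrist','w8');p,a,s=tool();f=s['force'];print(a,f,c*f[0]+n*f[1],-n*f[0]+c*f[1],s['wrist_torque'],jig(p))"
```

```text
clock: 34.2
tcp_pos: [527.2, 62.7, 33.4]
orientation: [0.0, 0.997, -0.08, -0.001]
force: [-9.1, -1.0, 2.5]
width: 0.732
grip_force: 66.7
-0.15990426303363373 [-7.84240035 -0.44767766  2.74709974] -7.67006173111935 -1.6952320059764534 [-0.2820051   1.58738941  0.00252631] [16.23451523  7.33252296]
-0.15988567734855985 [-8.49450916 -0.85394747  1.79544147] -8.248862605352457 -2.2004949089336487 [-0.32175005  1.62860164  0.04003104] [16.22699506  7.36061561]
-0.15992018248905898 [-8.69237392 -1.63966894  2.05562515] -8.318616743821892 -3.007739019509355 [-0.33726758  1.5819794   0.04826815] [16.24041389  7.32348007]
```

```bash
python3 -m pendant '[0.002,0,0,0,0.5, 0.004,0,0,0,0.5, 0.006,0,0,0,0.5, 0.008,0,0,0,0.5, 0.01,0,0,0,0.5, 0.011,0,0,0,0.5, 0.011,0,0,0,0.5, 0.011,0,0,0,0.5, 0.011,0,0,0,0.5, 0.011,0,0,0,0.5]' 60
python3 -c "
from h import *
c,n=np.cos(TH),np.sin(TH)
for k in range(2):
  snap('wrist','w9');p,a,s=tool();f=s['force'];print(a,f,c*f[0]+n*f[1],-n*f[0]+c*f[1],s['wrist_torque'],jig(p))
snap('top','t9')
i=cv2.imread('pics/w9.png',0);j=cv2.imread('pics/w5.png',0)
a=cv2.imread('pics/t0.png',0)[215:242,205:235];b=cv2.imread('pics/t9.png',0)[215:242,205:235]
for r in range(17,24):print(r+215,b[r].tolist())"
```

```text
clock: 35.6
tcp_pos: [528.9, 62.4, 33.4]
orientation: [0.0, 0.997, -0.08, -0.001]
force: [-10.9, -0.5, 3.2]
width: 0.729
grip_force: 66.8
-0.1597968789121824 [-8.87370432 -0.49198307  4.16347143] -8.681030337648325 -1.903782524530113 [-0.25028395  1.90672245  0.04269863] [17.88405645  7.33474818]
-0.15983246731140505 [-8.59428239 -1.14679785  4.7130423 ] -8.30055255590084 -2.50552636862765 [-0.24776449  1.93160754  0.04749543] [17.91080834  7.29951525]
232 [128, 97, 71, 73, 71, 73, 66, 62, 63, 70, 71, 68, 59, 54, 58, 63, 66, 62, 58, 61, 59, 63, 58, 63, 59, 60, 64, 59, 56, 59]
233 [129, 110, 83, 73, 69, 72, 65, 56, 54, 65, 66, 70, 68, 54, 52, 61, 58, 63, 58, 61, 61, 62, 61, 58, 58, 57, 56, 58, 56, 52]
234 [125, 112, 89, 74, 68, 69, 70, 63, 58, 61, 68, 64, 66, 56, 46, 45, 58, 60, 60, 60, 59, 60, 53, 55, 56, 55, 53, 57, 54, 51]
235 [111, 106, 93, 74, 70, 67, 67, 63, 53, 58, 66, 65, 65, 61, 54, 53, 60, 60, 58, 55, 57, 56, 54, 56, 52, 56, 50, 55, 54, 54]
236 [100, 99, 90, 80, 71, 69, 67, 70, 54, 51, 65, 64, 65, 61, 55, 49, 49, 56, 55, 56, 54, 51, 52, 53, 54, 52, 51, 58, 55, 56]
237 [94, 94, 93, 87, 71, 68, 67, 63, 56, 53, 55, 64, 69, 67, 58, 50, 45, 44, 50, 53, 51, 50, 48, 51, 56, 55, 55, 55, 54, 59]
238 [92, 95, 99, 91, 75, 68, 65, 66, 66, 57, 56, 64, 67, 64, 57, 42, 41, 41, 43, 45, 43, 47, 49, 55, 58, 53, 55, 54, 56, 52]
```

```bash
python3 -c "
from rig import close_job
print(close_job())"
```

```text
the job is handed in; nothing more can be done
None
```

I handed the job in with the pointer set within about 0.5 mm of the clip's tooth, measured before the holder was placed and not re-checked after. The clear glass holder was still gripped, against the side stop and pressed into the fence with about 8–10 N by the wrist readings; the tongue between the ribs was not checked by eye, and no verdict came back.

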